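Snap the retaining clip into the groove over the pulley

TASK

Pick the steel spring clip up from the bench by its thumb tab and push it sideways, mouth first, into the groove in the upright shaft just above the pulley hub until it has snapped in and is fully home, then let go. Feel for the groove and press gently: the snap takes well under 10 N, and forcing the clip against the shaft or pulley with 25 N would bend it. Leave the pliers, sanding block and solder reel where they are.

Things in the scene. Friction and masses are not known exactly. Their poses are not given: they have to be found in the camera images.
- clip_eye (a point): Centre of the opening of the loose dark steel spring clip, at mid-thickness (2.5 mm above its underside). The clip is a flat fork 5 mm thick, 34 mm wide, about 55 g (x0.7 to 1.4), lying flat. x: push direction, out through the mouth; z: up, the side on which the tab stands. Home, this point lies on the shaft axis and the opening's rear edge, 8.3 mm behind it, meets the groove bottom.
- clip_mouth (a point): Middle of the clip's mouth, 7.5 mm ahead (+x) of clip_eye, same axes. On either side of it are the prongs' round noses (7 mm across, front 11 mm ahead of clip_eye), 11 mm apart; the sprung prongs spread 2.5 mm each to pass the 16 mm groove bottom. They push back with up to about 8 N from 14 to 6 mm before home, then draw the clip in; at home it stops hard.
- clip_tab (a point): Centre (half-way up) of the clip's upright thumb tab: 20 mm long in x, 12 mm wide in y, 28 mm high from the clip's underside up (top 14 mm above this point). Grip it from above across the 12 mm. It lies 37 mm behind clip_eye (clip x = -37 mm) and 11.5 mm higher. Same axes.
- stand_axis (a point): Point on the bench (z = 0) on the axis of the assembly stand, which is fixed: a round grey foot, 68 mm across and 20 mm high, with an upright steel shaft carrying an aluminium belt pulley, 60 mm across, with a flat-topped hub of 44 mm diameter. Right above the hub is the groove; above that the shaft end, 24 mm in diameter, 22 mm high. All is hard and does not yield.
- stand: The same stand; origin as stand_axis. Its groove runs all round, 7 mm high, 16 mm diameter at the bottom; the 5 mm clip may enter from any side, with 2 mm play in height. The shaft is screwed in more or less deep: the hub's top (the groove's lower wall) lies anywhere from 40 to 64 mm above the bench, not told; touch it with the prongs from above, beside the shaft end, to find it.
- pliers_flat: Flat-nose pliers with red handles lying on the bench, 47x151x11 mm, a bystander. Origin: centre of its underside.
- sanding_cork: Cork sanding block, 38x74x25 mm, a bystander. Origin: centre of its underside.
- solder_spool: Reel of solder, 50 mm across, 30 mm high, a bystander. Origin: centre of its underside.
There are look-alikes about, which are no part of the job. Leave any yellow look-alike of the part that bears clip_eye alone.

How it is judged:
On the way:
1. the clip is lifted clear of the bench (height (world z) of clip_eye above 0.035 m and contact force between clip and stand below 0.1 N), for 0.1 s.
At the end, for the whole second after the job is handed in: The clip sits home in the shaft groove: the centre of its opening within 2.5 mm of the shaft's axis, 38 to 70 mm above the bench (the groove's range), level within 0.15 rad, at rest (horizontal distance between clip_eye and stand_axis below 0.0025 m and height (world z) of clip_eye between 0.038 and 0.07 m and angle between clip_eye's own z axis and vertical below 0.15 rad and linear speed of clip below 0.02 m/s); the robot touches nothing.
It fails at once if the clip is forced against the shaft, pulley or foot with more than 25 N (contact force between clip and stand above 25 N).
It fails at once if the pair of pliers is pushed more than 2 cm from its place (distance of pliers_flat from where it was at the start of the episode above 0.02 m).
It fails at once if the sanding block is pushed more than 2 cm from its place (distance of sanding_cork from where it was at the start of the episode above 0.02 m).
It fails at once if the solder reel is pushed more than 2 cm from its place (distance of solder_spool from where it was at the start of the episode above 0.02 m).
It also fails if it takes over 48 s, if anything falls off the work surface, if the arm or the gripper's body presses on something with over 40 N, if the wrist force passes 120 N, or if a joint passes its speed limit or range.

ROBOT

A 7-joint arm with a two-finger parallel gripper is mounted at the origin on a cart in front of the work surface, level with it; the furniture and walls round the work are solid. World frame = base frame: x ahead of the robot, y to its left, z up, the work surface at z = 0. Lengths are in m, angles in rad, forces in N, time in s.
With the tool pointing down it reaches from about 0.4 to 0.925 m from the base axis. Payload 4.1 kg.
Tool frame: the origin (TCP) lies on the centre line of the jaws, within the pads' length; the fingertips stand 11 mm ahead of it and the grasp point (between the pads) lies 8 mm behind it (ctrl.tip_reach is the distance from the TCP to the fingertips, in m); z points along the fingers, y is the line along which they close (so a half turn about z gives the same grasp; the last joint's range is limited). The gripper opens to 85 mm and grips with 20 to 120 N. Pads are 22 mm wide; open, the fingers measure 114 mm over their backs; the gripper's body (76 mm by 85 mm) begins 54 mm behind the grasp point. The pads swing forward as they close: fully open they stand 13 mm farther back than shut.
Start: joints at [-1.258, 0.398, 0.045, 1.537, -0.019, 1.207, -0.051], TCP at [0.26, 0.596, 0.242] pointing down, gripper open.
Joint ranges: [-2.82, 2.82], [-0.49, 2.23], [-1.37, 1.46], [0, 2.46], [-1.36, 4.5], [0.23, 2], [-2.94, 2.94]. Speed limits (rad/s): [2.57, 2.57, 3.14, 3.14, 3.14, 3.14, 3.14].

INTERFACE

Orientations are given as a unit quaternion [x, y, z, w].
In Python, from station import ctrl gives the robot as it stands.
- The arm moves only by the shell command python3 -m crank 'ROWS' [FORCE]. ROWS is JSON, a list of rows, each an object of numbers: "dx", "dy", "dz": the shift along the tool's x, y, z in m; "rx", "ry", "rz": the turn, a rotation vector about the tool's x, y, z in rad; "fingers": the closure, from 0 (fully open) to 1 (shut). A call has exactly 8 rows; each row shifts and turns the commanded pose from where the row before left it, along the tool's axes as they then stand; what a row does not reach is not made up. A row lasts 1/10 s, in which the tool goes at most 50 mm and 8.59 degrees, less where a joint would pass 70% of its speed; a pose out of reach is approached as far as the arm can. A call with a gripper value outside its range is refused whole. The fingers move at their own pace and stop on an object; FORCE is the grip in N (left out, the last holds). Time passes only in rows, so rows that do not move let the fingers close, or fill a call up. It gives the time, the measured TCP pose, the force, the opening and the grip force at its end, in the units of the state.
- ctrl.get_state(): the state, without advancing time (a new reading comes with each control period).
- ctrl.camera(name): name is "scene" or "top"; returns (picture, depth): 400x640x3 uint8, blue, green, red; 400x640 float32, m along the optical axis (not along the pixel's ray), 0 where there is no reading.
- ctrl.camera_model(name): a dict with "fovy" (degrees; the focal length in pixels is half the picture's height over the tangent of half this angle, whatever the lens; pixels are square), "cx", "cy" (the principal point, pixels), "view" (4x4, takes a point from world to camera coordinates). Camera axes: x right, y down, z forward; pixel columns grow to the right and rows downward; lengths in m; the calibration is good to about 2 mm. A picture is of the moment at which its call begins. camera_model takes no time and is no camera call.
- ctrl.finish_job(): hands the job in; it is judged then, once.
The state is a dict: "time_s": time; "joint_positions": joint angles; "joint_vel": joint speeds; "tau": joint torques, N m; "ee_pos": TCP position; "eef_rot": TCP orientation; "ft_force": force on the tool from outside, world axes, zero at the start; "torque": the same for the moment, N m; "grip_width": finger opening in m; "finger_force": force on a finger pad.
Only numpy, scipy, OpenCV 4.12 (cv2) and the standard library are available. Lean on these libraries where they do the work, as an engineer would, in place of code of your own. Each camera call takes 0.05 s, during which the arm holds its last target. There are 200 camera calls.

## Working session

There is one attempt and no reset: what is moved stays moved. The work goes in short steps, Python scripts to look and compute and a shell command to move; the robot and the scene stay as the last step left them, time stands still between calls to the robot, and variables do not carry over. Pictures are saved under pics/ and viewed, at most 10 in all, crops included, and the job is handed in when it is done.

```bash
mkdir -p pics; cat > h.py <<'E'
import numpy as np, cv2
from station import ctrl
def K(n):
    m=ctrl.camera_model(n); f=200/np.tan(np.radians(m["fovy"])/2); return f,m["cx"],m["cy"],np.array(m["view"])
def plane(n,u,v,z):
    f,cx,cy,V=K(n); R=V[:3,:3]; c=-R.T@V[:3,3]; d=R.T@np.array([(u-cx)/f,(v-cy)/f,1]); return c+d*(z-c[2])/d[2]
def cloud(n,D):
    f,cx,cy,V=K(n); v,u=np.mgrid[:400,:640]; P=np.stack([(u-cx)/f*D,(v-cy)/f*D,D],-1)
    return (P-V[:3,3])@V[:3,:3]
E
python3 - <<'E'
from h import *
s=ctrl.get_state(); print({k:np.round(v,4).tolist() for k,v in s.items()}, ctrl.tip_reach)
for n in("scene","top"):
    p,d=ctrl.camera(n); cv2.imwrite(f"pics/{n}0.png",p); np.save(f"{n}0.npy",d); np.save(f"{n}0p.npy",p)
    print(n,K(n))
E
```

```text
{'time_s': 0.0, 'joint_positions': [-1.258, 0.3992, 0.045, 1.5378, -0.0187, 1.2069, -0.0507], 'joint_vel': [-0.0005, -0.0001, 0.0015, -0.0002, 0.0018, 0.0004, 0.0001], 'tau': [-0.0001, -47.5112, 1.3651, -25.4219, 0.0118, 0.0095, -0.0], 'ee_pos': [0.2599, 0.5951, 0.2413], 'eef_rot': [0.2044, 0.9789, -0.001, -0.0001], 'ft_force': [-0.2356, 0.0264, 0.0136], 'torque': [-0.0075, -0.0345, 0.0133], 'finger_force': 0.0, 'grip_width': 0.0859} 0.011
scene (np.float64(397.1986258047515), 311.8106738216096, 200.32400964929053, array([[-0.63427617, -0.77295113,  0.01550141,  0.4267974 ],
       [-0.32702614,  0.25007797, -0.91132591,  0.21878289],
       [ 0.70053383, -0.58310167, -0.41139372,  0.45188662],
       [ 0.        ,  0.        ,  0.        ,  1.        ]]))
top (np.float64(431.0397533013038), 326.4418839998362, 194.280494816452, array([[ 0.01441423, -0.99987116, -0.00706371,  0.01668075],
       [-0.99156194, -0.01338353, -0.12894108,  0.59565413],
       [ 0.12882993,  0.00886269, -0.9916271 ,  1.15921607],
       [ 0.        ,  0.        ,  0.        ,  1.        ]]))
```

View pics/scene0.png

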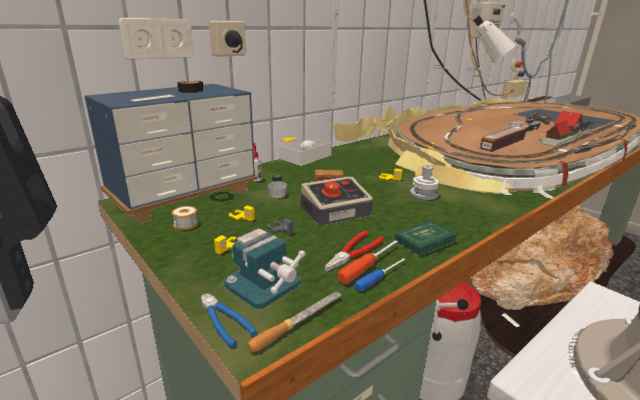

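View pics/top0.png

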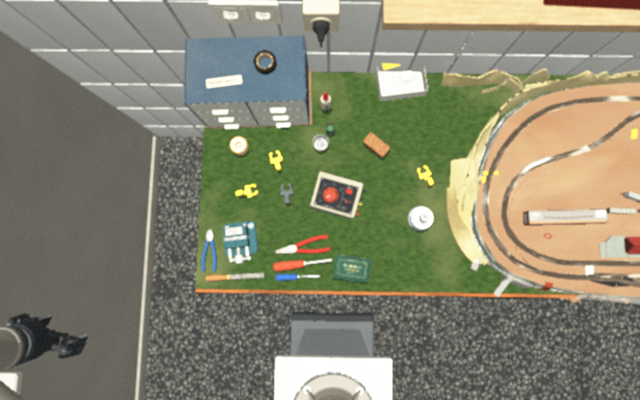

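The scene view shows the dark clip behind the vise at about (282,228) and the stand at (425,183). The top view shows the clip at (287,193), the stand at (421,218), the transformer box at (337,195), and three yellow look-alikes.

```bash
python3 - <<'E'
from h import *
t=cv2.imread("pics/top0.png"); s=cv2.imread("pics/scene0.png")
c=lambda p,u,v:cv2.resize(p[v-20:v+20,u-26:u+26],(390,300),interpolation=cv2.INTER_CUBIC)
cv2.imwrite("pics/crops.png",np.vstack([np.hstack([c(t,287,193),c(t,421,218)]),np.hstack([c(s,282,228),c(s,425,183)])]))
d=np.load("top0.npy"); P=cloud("top",d)
# heights around clip and stand, box
hs=cv2.cvtColor(t,cv2.COLOR_BGR2HSV)
np.set_printoptions(linewidth=200,suppress=True)
print((P[180:208,274:300,2]*1000).round().astype(int))
print((P[204:234:2,405:438:2,2]*1000).round().astype(int))
print("clip",plane("top",287,193,.01),"stand",plane("top",421,218,.06),"box max z",P[175:215,312:362,2].max(), P[195,337],"pliers",plane("top",303,245,.0),"cork",plane("top",376,145,.02))
E
```

```text
[[   1   -2    2    1    3    2   -3    0   -4    2    0    2   -3    0   -1    1    1    6    1   -3   -1    5    2    2    2    0]
 [   1   -2    1   -2    3   -2   -2   -2   -1    4   -1   -3    1    0    1    3   -1   -1    4    1    0    1   -1    1    0    3]
 [   2   -2    0    4    1   -1    1   -2 1226    4    2    1    3    1    1   -1    3   -1   -4    3   -1   -3    1    4   -1    2]
 [  -3    3    3    0    3    2 1226   -2    3    5    0    0   -1   -3    0   -1    3    2   -1    1   -5   -3    1   -2    2    0]
 [  -2    2    0    2    2   -2   -2    1    3    1    4    3   -3    6    4    5    4   -2    0    0    0    4   -1   -1 1226    3]
 [  -1    0    2    3    1    0    3    2    6    5   -1   -3   -1    2    8    1    7    0   -2    1   -5   -3    5    4   -2    8]
 [   1   -5   -2    4   -1   -3    3    5    4   10    2    0   -2    5    2   -2    9    8    2    3    3   -2    0    1    1    0]
 [   0    0    4    2    2    3    0    4    5   -3   -3    3   -1    1   -2   -3    4    6    3    2   -4    3    3    3   -2   -4]
 [   2    3    6    5    0    0    0
[... 3481 characters left out ...]
41   36    3    3   -1]
 [  -1   -2    3    6   28   38   38   37   46   43   46   36   35    1   -3   -3   -2]
 [  -4    0   -1    9   12   28   39   38   38   36   39   37    4    0    1    1    2]
 [   0    1    4    0    5    8   17   26   38   36   12   -1    1    0    1   -2    1]
 [   1   -3    2    2    4    2    0    7    3   -3   -1    3    2    1   -3    1   -3]
 [  -2   -1    3    0   -2    2    2    4   -4   -3    2   -2   -1    0    0    3 1226]]
clip [0.60124365 0.13765928 0.01      ] stand [ 0.53133547 -0.23192728  0.06      ] box max z 1.2264321867075856 [ 0.59165829 -0.00410734  0.05484574] pliers [0.45490278 0.08952311 0.        ] cork [ 0.74194734 -0.11465243  0.02      ]
```

View pics/crops.png

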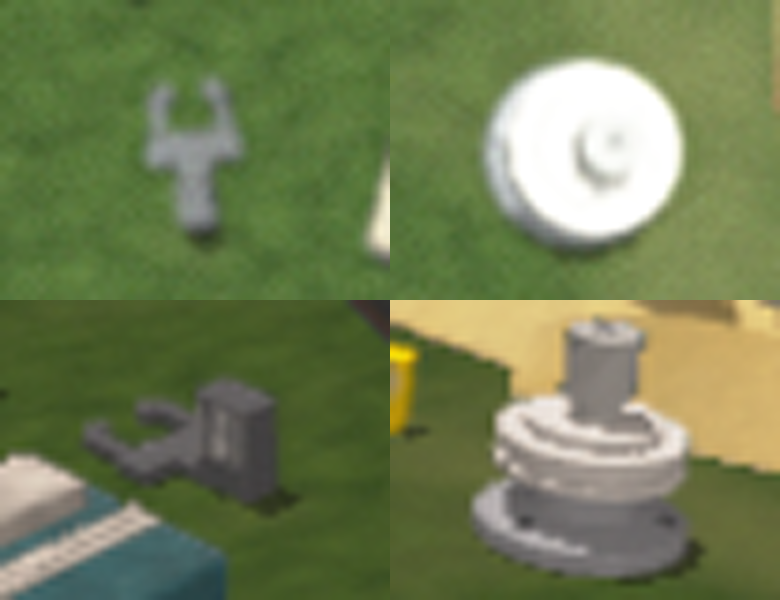

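```bash
python3 - <<'E'
from h import *
t=cv2.imread("pics/top0.png"); d=np.load("top0.npy"); P=cloud("top",d); Z=P[...,2]
np.set_printoptions(suppress=True,precision=4)
hs=cv2.cvtColor(t,cv2.COLOR_BGR2HSV)
w=np.zeros(Z.shape,bool); w[176:210,272:302]=1
m=w&(hs[...,1]<70); print("clip px",m.sum())
tab=m&(Z>.022)&(Z<.04); v,u=np.nonzero(tab); T=plane("top",u.mean(),v.mean(),.028)
fl=m&~tab&(np.mgrid[:400,:640][0]<196); v,u=np.nonzero(fl)
F=np.array([plane("top",a,b,.005)[:2] for a,b in zip(u,v)]); 
r=cv2.minAreaRect(F.astype(np.float32)*1000); print("tab",T,"fork rect mm",r, "mean",F.mean(0)); 
a=F.mean(0)-T[:2]; print("yaw tab->fork",np.degrees(np.arctan2(a[1],a[0])), np.hypot(*a))
# mirror symmetric front pts: noses
d1=a/np.hypot(*a); s=(F-T[:2])@d1; l=(F-T[:2])@[-d1[1],d1[0]]; print("s range",s.min(),s.max(),"l",l.min(),l.max(), "x=",[(round(l[(s>q)&(s<=q+.008)].min(),4),round(l[(s>q)&(s<=q+.008)].max(),4)) for q in np.arange(.01,.05,.008)])
w=np.zeros(Z.shape,bool); w[200:236,400:442]=1
for nm,lo,hi in(("shaft",.062,.08),("pul",.03,.055)):
    q=w&(Z>lo)&(Z<hi); v,u=np.nonzero(q); zz=np.median(Z[q]); (c,rad)=cv2.minEnclosingCircle(np.float32([plane("top",a,b,zz)[:2] for a,b in zip(u,v)])*1000)
    print(nm,zz,plane("top",u.mean(),v.mean(),zz),c,rad, q.sum())
g=np.hypot(P[...,0]-.5305,P[...,1]+.232); q=w&(Z<.055)&(Z>.03)
for a,b in((.014,.021),(.024,.029)): print("ring z",a,Z[q&(g>a)&(g<b)].mean())
# scene
s=cv2.imread("pics/scene0.png"); D=np.load("scene0.npy"); Q=cloud("scene",D)
w=np.zeros(Z.shape,bool); w[160:210,405:445]=1
q=w&(Q[...,2]>.055)&(Q[...,2]<.08)&(np.hypot(Q[...,0]-.53,Q[...,1]+.232)<.03); v,u=np.nonzero(q); print("scene shaft px",u.mean(),v.mean(),u.min(),u.max(),v.min(),v.max(),Q[q].mean(0),Q[q][:,2].max())
w[:]=0; w[205:245,265:300]=1; h2=cv2.cvtColor(s,cv2.COLOR_BGR2HSV)
q=w&(Q[...,2]>.0245)&(Q[...,2]<.034)&(np.hypot(Q[...,0]-T[0],Q[...,1]-T[1])<.025); v,u=np.nonzero(q); print("scene tab",plane("scene",u.mean(),v.mean(),.028),q.sum())
for n,X in(("top",(.53,-.232,.0)),("scene",(.53,-.232,.0))):
    f,cx,cy,V=K(n); p=V[:3,:3]@X+V[:3,3]; print(n,"cam pos",-V[:3,:3].T@V[:3,3],f*p[0]/p[2]+cx,f*p[1]/p[2]+cy)
E
```

```text
clip px 161
tab [0.5813 0.1366 0.028 ] fork rect mm ((613.3611450195312, 139.91867065429688), (34.714508056640625, 37.22056198120117), 1.6224956512451172) mean [0.6095 0.1409]
yaw tab->fork 8.756671493238095 0.02852805452229565
s range 0.014046271844309698 0.04848045067615813 l -0.018949686206261605 0.01863096997697029 x= [(np.float64(-0.0154), np.float64(0.0162)), (np.float64(-0.0189), np.float64(0.0186)), (np.float64(-0.0172), np.float64(0.0179)), (np.float64(-0.0159), np.float64(0.0161)), (np.float64(-0.0134), np.float64(0.0158))]
shaft 0.07100529150856756 [ 0.534  -0.2383  0.071 ] (534.2350463867188, -238.5746307373047) 12.302830696105957 65
pul 0.039362215571217295 [ 0.5337 -0.2371  0.0394] (533.1715087890625, -238.32415771484375) 30.51930046081543 297
ring z 0.014 0.040161867133394424
ring z 0.024 0.03917263591385746
scene shaft px 426.8192771084337 169.5421686746988 422 432 165 174 [ 0.532  -0.2328  0.0647] 0.07088423176752796
scene tab [0.5783 0.1404 0.028 ] 36
top cam pos [0.441  0.0144 1.2264] 416.59021419778077 220.03907879666224
scene cam pos [0.0257 0.5387 0.3787] 423.6851857984303 195.11931277159385
```

```bash
cat >> h.py <<'E'
from scipy.spatial.transform import Rotation as Ro
def go(x,y,z,yaw=None):
    "remaining shift in tool axes (mm), turn to bring tool x to yaw+180deg"
    s=ctrl.get_state(); R=Ro.from_quat(s["eef_rot"]).as_matrix(); p=np.array(s["ee_pos"])
    print("pos mm",np.round(p*1000,1),"toolx yaw",round(np.degrees(np.arctan2(R[1,0],R[0,0])),2),"tilt",np.round(R[:2,2],4),"d_tool mm",np.round(R.T@(np.array([x,y,z])-p)*1000,1),"F",np.round(s["ft_force"],2),"w",round(s["grip_width"]*1000,1),"j",np.round(s["joint_positions"],2),"t",round(s["time_s"],2))
E
python3 -m crank '[{"rz":-0.14},{"rz":-0.14},{"rz":-0.14},{"rz":-0.145},{"dx":-0.02,"dy":-0.04},{"dx":-0.02,"dy":-0.04},{"dx":-0.02,"dy":-0.04},{"dx":-0.02,"dy":-0.04}]'; python3 -c "
from h import *
go(.580,.138,.10)"
```

```text
pos mm [259.9 595.2 241.4] toolx yaw 156.41 tilt [-0.0006 -0.0017] d_tool mm [-476.2 -290.6  141.9] F [-0.35 -0.25 -0.36] w 85.3 j [-1.26  0.4   0.05  1.54 -0.02  1.21 -0.05] t 0.1invalid input at $[0]: expected keys dx, dy, dz, rx, ry, rz, fingers
```

```bash
python3 -m crank '[{"dx":0,"dy":0,"dz":0,"rx":0,"ry":0,"rz":-0.14,"fingers":0.4},{"dx":0,"dy":0,"dz":0,"rx":0,"ry":0,"rz":-0.14,"fingers":0.4},{"dx":0,"dy":0,"dz":0,"rx":0,"ry":0,"rz":-0.14,"fingers":0.4},{"dx":0,"dy":0,"dz":0,"rx":0,"ry":0,"rz":-0.145,"fingers":0.4},{"dx":-0.02,"dy":-0.04,"dz":0,"rx":0,"ry":0,"rz":0,"fingers":0.4},{"dx":-0.02,"dy":-0.04,"dz":0,"rx":0,"ry":0,"rz":0,"fingers":0.4},{"dx":-0.02,"dy":-0.04,"dz":0,"rx":0,"ry":0,"rz":0,"fingers":0.4},{"dx":-0.02,"dy":-0.04,"dz":0,"rx":0,"ry":0,"rz":0,"fingers":0.4}]' 60; python3 -c "
from h import *
go(.580,.138,.10)"
```

```text
time_s: 0.9
ee_pos: [0.3643, 0.448, 0.2419]
eef_rot: [-0.077, 0.997, -0.0, -0.0]
ft_force: [1.1, -0.2, -0.6]
grip_width: 0.0511
finger_force: 0.0
pos mm [364.3 448.  241.9] toolx yaw -171.2 tilt [-0.0003 -0.0006] d_tool mm [-165.8 -339.2  142. ] F [ 1.12 -0.23 -0.57] w 51.1 j [-0.97  0.27  0.01  1.71 -0.    1.16  0.76] t 0.9
```

```bash
python3 -m crank '[{"dx":-0.02,"dy":-0.042,"dz":0,"rx":0,"ry":0,"rz":0,"fingers":0.5},{"dx":-0.02,"dy":-0.042,"dz":0,"rx":0,"ry":0,"rz":0,"fingers":0.5},{"dx":-0.02,"dy":-0.042,"dz":0,"rx":0,"ry":0,"rz":0,"fingers":0.5},{"dx":-0.02,"dy":-0.042,"dz":0,"rx":0,"ry":0,"rz":0,"fingers":0.5},{"dx":-0.02,"dy":-0.042,"dz":0,"rx":0,"ry":0,"rz":0,"fingers":0.5},{"dx":-0.02,"dy":-0.042,"dz":0,"rx":0,"ry":0,"rz":0,"fingers":0.5},{"dx":-0.02,"dy":-0.042,"dz":0.025,"rx":0,"ry":0,"rz":0,"fingers":0.5},{"dx":-0.018,"dy":-0.036,"dz":0.03,"rx":0,"ry":0,"rz":0,"fingers":0.5}]'
python3 -m crank '[{"dx":-0.004,"dy":-0.004,"dz":0.04,"rx":0,"ry":0,"rz":0,"fingers":0.55},{"dx":0,"dy":0,"dz":0.04,"rx":0,"ry":0,"rz":0,"fingers":0.55},{"dx":0,"dy":0,"dz":0.03,"rx":0,"ry":0,"rz":0,"fingers":0.55},{"dx":0,"dy":0,"dz":0.01,"rx":0,"ry":0,"rz":0,"fingers":0.55},{"dx":0,"dy":0,"dz":0,"rx":0,"ry":0,"rz":0,"fingers":0.55},{"dx":0,"dy":0,"dz":0,"rx":0,"ry":0,"rz":0,"fingers":0.55},{"dx":0,"dy":0,"dz":0,"rx":0,"ry":0,"rz":0,"fingers":0.55},{"dx":0,"dy":0,"dz":0,"rx":0,"ry":0,"rz":0,"fingers":0.55}]'
python3 - <<'E'
from h import *
go(.580,.138,.017)
t,_=ctrl.camera("top"); s,_=ctrl.camera("scene")
c=lambda p,u,v:cv2.resize(p[v-25:v+25,u-32:u+32],(390,300),interpolation=cv2.INTER_CUBIC)
cv2.imwrite("pics/hov.png",np.hstack([c(t,287,193),c(s,282,222)]))
E
```

```text
time_s: 1.7
ee_pos: [0.5707, 0.148, 0.1895]
eef_rot: [-0.076, 0.997, 0.0, 0.002]
ft_force: [0.6, 1.4, -0.1]
grip_width: 0.043
finger_force: 0.0
time_s: 2.5
ee_pos: [0.5744, 0.1471, 0.0705]
eef_rot: [-0.077, 0.997, 0.0, 0.002]
ft_force: [0.5, 0.6, -0.2]
grip_width: 0.0388
finger_force: 0.0
pos mm [574.4 147.1  70.5] toolx yaw -171.21 tilt [0.003  0.0012] d_tool mm [-4.  -9.9 53.5] F [ 0.54  0.6  -0.16] w 38.8 j [-0.46  0.48  0.18  1.84 -0.11  0.82  1.5 ] t 2.5
```

View pics/hov.png

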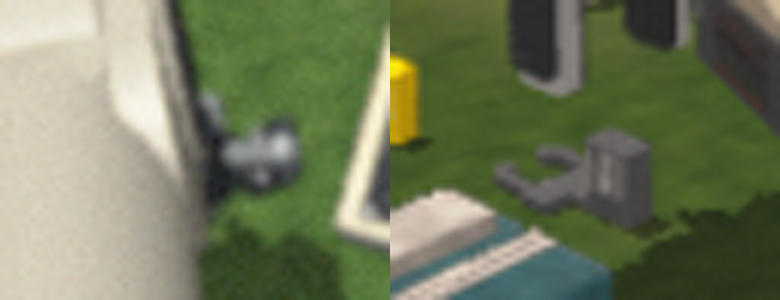

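The scene crop shows the open fingers hovering above and behind the clip tab, and the clip has not moved. The arm hides the clip in the top view. I'll correct the offset, descend and close.

```bash
python3 -m crank '[{"dx":-0.004,"dy":-0.010,"dz":0,"rx":0,"ry":0,"rz":0,"fingers":0.6},{"dx":0,"dy":0,"dz":0.015,"rx":0,"ry":0,"rz":0,"fingers":0.6},{"dx":0,"dy":0,"dz":0.015,"rx":0,"ry":0,"rz":0,"fingers":0.6},{"dx":0,"dy":0,"dz":0.015,"rx":0,"ry":0,"rz":0,"fingers":0.6},{"dx":0,"dy":0,"dz":0.009,"rx":0,"ry":0,"rz":0,"fingers":0.6},{"dx":0,"dy":0,"dz":0,"rx":0,"ry":0,"rz":0,"fingers":0.6},{"dx":0,"dy":0,"dz":0,"rx":0,"ry":0,"rz":0,"fingers":0.6},{"dx":0,"dy":0,"dz":0,"rx":0,"ry":0,"rz":0,"fingers":0.6}]'
python3 - <<'E'
from h import *
go(.580,.138,.017)
s,_=ctrl.camera("scene")
cv2.imwrite("pics/low.png",cv2.resize(s[200:250,250:314],(640,500),interpolation=cv2.INTER_CUBIC))
E
```

```text
time_s: 3.4
ee_pos: [0.5793, 0.1376, 0.0153]
eef_rot: [-0.077, 0.997, 0.0, 0.001]
ft_force: [0.1, 1.1, 0.3]
grip_width: 0.0344
finger_force: 0.0
pos mm [579.3 137.6  15.3] toolx yaw -171.21 tilt [0.0012 0.0004] d_tool mm [-0.7  0.3 -1.7] F [0.08 1.14 0.28] w 34.4 j [-0.43  0.57  0.16  1.86 -0.13  0.72  1.53] t 3.4
```

View pics/low.png

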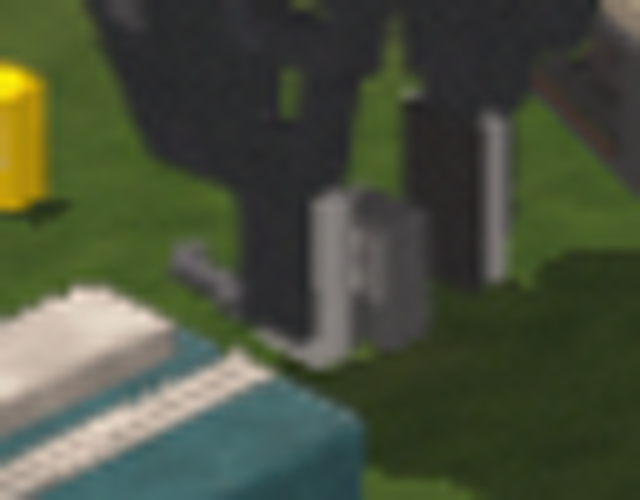

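The tab stands between the two fingers, so I'll close and lift.

```bash
python3 -m crank '[{"dx":0,"dy":0,"dz":0,"rx":0,"ry":0,"rz":0,"fingers":1},{"dx":0,"dy":0,"dz":0,"rx":0,"ry":0,"rz":0,"fingers":1},{"dx":0,"dy":0,"dz":0,"rx":0,"ry":0,"rz":0,"fingers":1},{"dx":0,"dy":0,"dz":0,"rx":0,"ry":0,"rz":0,"fingers":1},{"dx":0,"dy":0,"dz":0,"rx":0,"ry":0,"rz":0,"fingers":1},{"dx":0,"dy":0,"dz":0,"rx":0,"ry":0,"rz":0,"fingers":1},{"dx":0,"dy":0,"dz":0,"rx":0,"ry":0,"rz":0,"fingers":1},{"dx":0,"dy":0,"dz":0,"rx":0,"ry":0,"rz":0,"fingers":1}]' 80; python3 -m crank '[{"dx":0,"dy":0,"dz":-0.02,"rx":0,"ry":0,"rz":0,"fingers":1},{"dx":0,"dy":0,"dz":-0.03,"rx":0,"ry":0,"rz":0,"fingers":1},{"dx":0,"dy":0,"dz":-0.04,"rx":0,"ry":0,"rz":0,"fingers":1},{"dx":0,"dy":0,"dz":-0.04,"rx":0,"ry":0,"rz":0,"fingers":1},{"dx":0,"dy":0,"dz":-0.03,"rx":0,"ry":0,"rz":0,"fingers":1},{"dx":0,"dy":0,"dz":-0.01,"rx":0,"ry":0,"rz":0,"fingers":1},{"dx":0,"dy":0,"dz":0,"rx":0,"ry":0,"rz":0,"fingers":1},{"dx":0,"dy":0,"dz":0,"rx":0,"ry":0,"rz":0,"fingers":1}]'
python3 - <<'E'
from h import *
go(.45,-.25,.15)
E
```

```text
time_s: 4.25
ee_pos: [0.5793, 0.1375, 0.0155]
eef_rot: [-0.077, 0.997, 0.0, 0.001]
ft_force: [-0.7, 0.6, 5.1]
grip_width: 0.0103
finger_force: 78.7
time_s: 5.05
ee_pos: [0.5775, 0.1371, 0.1829]
eef_rot: [-0.077, 0.997, -0.0, -0.002]
ft_force: [0.6, -0.1, -1.3]
grip_width: 0.0102
finger_force: 78.1
pos mm [577.5 137.1 182.9] toolx yaw -171.21 tilt [-0.0031 -0.0009] d_tool mm [ 185.  -363.1   33.6] F [ 0.63 -0.14 -1.34] w 10.2 j [-0.47  0.36  0.21  1.75 -0.08  1.05  1.49] t 5.05
```

```bash
python3 -m crank '[{"dx":0,"dy":0,"dz":0,"rx":0,"ry":0,"rz":0.077,"fingers":1},{"dx":0,"dy":0,"dz":0,"rx":0,"ry":0,"rz":0.077,"fingers":1},{"dx":0.015,"dy":-0.042,"dz":0,"rx":0,"ry":0,"rz":0,"fingers":1},{"dx":0.015,"dy":-0.042,"dz":0,"rx":0,"ry":0,"rz":0,"fingers":1},{"dx":0.015,"dy":-0.042,"dz":0,"rx":0,"ry":0,"rz":0,"fingers":1},{"dx":0.015,"dy":-0.042,"dz":0,"rx":0,"ry":0,"rz":0,"fingers":1},{"dx":0.015,"dy":-0.042,"dz":0,"rx":0,"ry":0,"rz":0,"fingers":1},{"dx":0.015,"dy":-0.042,"dz":0,"rx":0,"ry":0,"rz":0,"fingers":1}]'; python3 -m crank '[{"dx":0.012,"dy":-0.042,"dz":0,"rx":0,"ry":0,"rz":0,"fingers":1},{"dx":0.012,"dy":-0.042,"dz":0,"rx":0,"ry":0,"rz":0,"fingers":1},{"dx":0.012,"dy":-0.036,"dz":0.01,"rx":0,"ry":0,"rz":0,"fingers":1},{"dx":0,"dy":0,"dz":0.03,"rx":0,"ry":0,"rz":0,"fingers":1},{"dx":0,"dy":0,"dz":0.03,"rx":0,"ry":0,"rz":0,"fingers":1},{"dx":0,"dy":0,"dz":0.013,"rx":0,"ry":0,"rz":0,"fingers":1},{"dx":0,"dy":0,"dz":0,"rx":0,"ry":0,"rz":0,"fingers":1},{"dx":0,"dy":0,"dz":0,"rx":0,"ry":0,"rz":0,"fingers":1}]'
python3 - <<'E'
from h import *
go(.452,-.2385,.10)
t,_=ctrl.camera("top"); s,_=ctrl.camera("scene")
c=lambda p,u,v:cv2.resize(p[v-25:v+25,u-32:u+32],(384,300),interpolation=cv2.INTER_CUBIC)
cv2.imwrite("pics/st1.png",np.hstack([c(t,417,222),c(s,425,176)]))
E
```

```text
time_s: 5.85
ee_pos: [0.4862, -0.1158, 0.1825]
eef_rot: [0.0, 1.0, 0.0, -0.002]
ft_force: [1.1, -0.8, -0.5]
grip_width: 0.0103
finger_force: 78.2
time_s: 6.65
ee_pos: [0.4526, -0.2344, 0.1016]
eef_rot: [0.0, 1.0, 0.0, -0.0]
ft_force: [-0.3, -0.6, -1.1]
grip_width: 0.0103
finger_force: 78.2
pos mm [ 452.6 -234.4  101.6] toolx yaw 179.99 tilt [-0.0006  0.    ] d_tool mm [ 0.6 -4.1  1.6] F [-0.34 -0.55 -1.12] w 10.3 j [ 0.04  0.34  0.42  2.02 -0.19  0.82  2.14] t 6.65
```

View pics/st1.png

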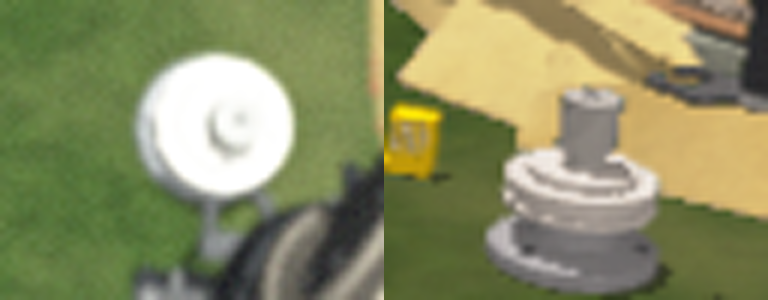

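Top view: both prongs are visible at crop u≈208 and 260, just behind the pulley, with the shaft end at u≈235. They line up roughly. I'll go lower and measure the lateral offset at nearly the same height.

```bash
python3 -m crank '[{"dx":0,"dy":-0.004,"dz":0.010,"rx":0,"ry":0,"rz":0,"fingers":1},{"dx":-0.004,"dy":0,"dz":0.010,"rx":0,"ry":0,"rz":0,"fingers":1},{"dx":-0.004,"dy":0,"dz":0.006,"rx":0,"ry":0,"rz":0,"fingers":1},{"dx":0,"dy":0,"dz":0,"rx":0,"ry":0,"rz":0,"fingers":1},{"dx":0,"dy":0,"dz":0,"rx":0,"ry":0,"rz":0,"fingers":1},{"dx":0,"dy":0,"dz":0,"rx":0,"ry":0,"rz":0,"fingers":1},{"dx":0,"dy":0,"dz":0,"rx":0,"ry":0,"rz":0,"fingers":1},{"dx":0,"dy":0,"dz":0,"rx":0,"ry":0,"rz":0,"fingers":1}]'
python3 - <<'E'
from h import *
go(.460,-.2385,.0755)
t,D=ctrl.camera("top"); s,_=ctrl.camera("scene"); np.save("t2.npy",t)
c=lambda p,u,v:cv2.resize(p[v-25:v+25,u-32:u+32],(384,300),interpolation=cv2.INTER_CUBIC)
cv2.imwrite("pics/st2.png",np.hstack([c(t,417,222),c(s,425,176)]))
print("shaft",plane("top",416.6+0,218,.071))
P=cloud("top",D);Z=P[...,2]
np.set_printoptions(linewidth=200)
print((Z[222:248,408:440]*1000).round().astype(int))
print(t[222:248,408:440].max(-1))
E
```

```text
time_s: 7.55
ee_pos: [0.4605, -0.2386, 0.076]
eef_rot: [0.0, 1.0, 0.0, 0.0]
ft_force: [0.3, 0.1, -0.4]
grip_width: 0.0102
finger_force: 78.2
pos mm [ 460.5 -238.6   76. ] toolx yaw 179.96 tilt [0.0005 0.    ] d_tool mm [0.5 0.1 0.5] F [ 0.32  0.13 -0.4 ] w 10.2 j [ 0.06  0.39  0.4   2.02 -0.22  0.77  2.17] t 7.55
shaft [ 0.53032047 -0.21783148  0.071     ]
[[   4    7    3    6   27   35   34   35   41   37   41   47   41   42   39   44   41   38   42   42   44   36   36   37   -3    1    0    5   -1   -1    1    1]
 [  -1    8   10    7   31   36   39   38   33   38   39   41 1226   38   41   41   42   42   40   44   38   36   40   34   -2    4    1    0    0    0    0    3]
 [   3    7   10    7    6   25   41   36   37   41   38   41   43   41   43   41   41   42   36   36   35   34   42   -1   -1    0    4   -4   -2    2    0   -1]
 [   1    3    8   10   10   11   30   36   34   38   39   41   39   40   43   38   43   38   41   38   36   38    1   -8    0   -1    2   -1   -3   -1    5    0]
 [   1    5    0    4    8    7   11   26   37   38   36   34   65   69   37   37   33   
[... 6204 characters left out ...]
147 125 101  94  95  93  94 107 127 151 149]
 [156 178 159 141 139 140 142 140 133 125 112  89  53  41  40  65  90  83  60  79 119 146 124  99  99  98 106 114 124 139 142 140]
 [155 174 163 142 137 138 134 137 142 129 118  96  58  39  37  59  79  80  61  77 121 152 125  98  94 109 107 119 130 128 128 123]
 [131 156 144 120 122 125 130 119 118 118 109  86  58  36  41  52  68  58  54  71 125 155 126 100  96 100 112 115 120 123 123 113]
 [100 121 105  86  87 106 119  94  82  78  77  65  47  41  38  44  55  55  47  69 120 145 126 103 105 107 113 114 116 115 112 114]
 [ 80  88  79  67  80 113 130  95  50  50  51  47  41  36  33  40  45  58  53  66  95 121 116 106 111 113 115 116 116 115 114 118]]
```

View pics/st2.png

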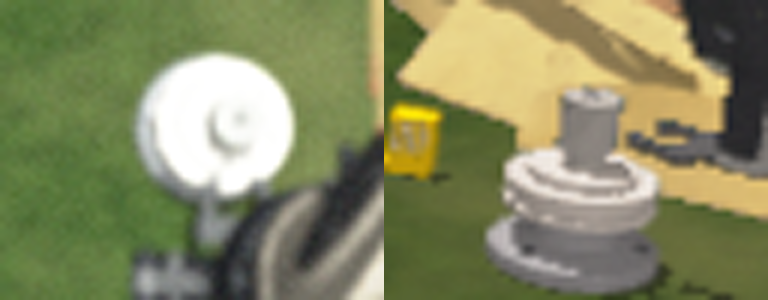

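Top: the noses are at columns 420.2 and 427.5, rows 226-227. Scene: the clip is level with the shaft end and to its rear. Next I'll compute the lateral offset.

```bash
python3 - <<'E'
from h import *
for u in(420.2,423.9,427.5): print(plane("top",u,226.7,.0655))
print("front",plane("top",423.9,225.5,.0655))
D=np.load("top0.npy"); Z=cloud("top",D)[...,2]; q=np.zeros(Z.shape,bool); q[205:230,410:440]=1
q&=(Z>.06)&(Z<.08); v,u=np.nonzero(q); print("shaft px",u.mean(),v.mean(),u.min(),u.max(),v.min(),v.max(),Z[q].mean())
E
```

```text
[ 0.50747878 -0.22829741  0.0655    ]
[ 0.50761799 -0.23821774  0.0655    ]
[ 0.50775342 -0.24786881  0.0655    ]
front [ 0.51083835 -0.23826504  0.0655    ]
shaft px 424.1515151515151 216.74242424242425 420 428 213 221 0.07067955220495054
```

```bash
python3 -m crank '[{"dx":-0.004,"dy":0,"dz":0,"rx":0,"ry":0,"rz":0,"fingers":1},{"dx":-0.004,"dy":0,"dz":0.003,"rx":0,"ry":0,"rz":0,"fingers":1},{"dx":-0.0025,"dy":0,"dz":0.003,"rx":0,"ry":0,"rz":0,"fingers":1},{"dx":0,"dy":0,"dz":0.003,"rx":0,"ry":0,"rz":0,"fingers":1},{"dx":0,"dy":0,"dz":0.003,"rx":0,"ry":0,"rz":0,"fingers":1},{"dx":0,"dy":0,"dz":0.001,"rx":0,"ry":0,"rz":0,"fingers":1},{"dx":0,"dy":0,"dz":0,"rx":0,"ry":0,"rz":0,"fingers":1},{"dx":0,"dy":0,"dz":0,"rx":0,"ry":0,"rz":0,"fingers":1}]'
python3 -m crank '[{"dx":0,"dy":0,"dz":0.0005,"rx":0,"ry":0,"rz":0,"fingers":1},{"dx":0,"dy":0,"dz":0.0005,"rx":0,"ry":0,"rz":0,"fingers":1},{"dx":0,"dy":0,"dz":0.0005,"rx":0,"ry":0,"rz":0,"fingers":1},{"dx":0,"dy":0,"dz":0,"rx":0,"ry":0,"rz":0,"fingers":1},{"dx":0,"dy":0,"dz":0,"rx":0,"ry":0,"rz":0,"fingers":1},{"dx":0,"dy":0,"dz":0,"rx":0,"ry":0,"rz":0,"fingers":1},{"dx":0,"dy":0,"dz":0,"rx":0,"ry":0,"rz":0,"fingers":1},{"dx":0,"dy":0,"dz":0,"rx":0,"ry":0,"rz":0,"fingers":1}]'
python3 -c "
from h import *
go(.471,-.2385,.0575)"
```

```text
time_s: 8.45
ee_pos: [0.4709, -0.2386, 0.0628]
eef_rot: [0.0, 1.0, 0.0, 0.0]
ft_force: [-0.2, 0.0, -1.0]
grip_width: 0.0102
finger_force: 78.2
time_s: 9.25
ee_pos: [0.471, -0.2385, 0.0612]
eef_rot: [0.0, 1.0, 0.0, 0.0]
ft_force: [-0.1, 0.7, -1.2]
grip_width: 0.0104
finger_force: 78.2
pos mm [ 471.  -238.5   61.2] toolx yaw 179.96 tilt [0.0001 0.0001] d_tool mm [-0.   0.   3.7] F [-0.13  0.67 -1.16] w 10.4 j [ 0.07  0.43  0.39  2.01 -0.23  0.75  2.17] t 9.25
```

Free so far: fz is about -1 N, which is the clip's weight plus noise.

```bash
python3 -m crank '[{"dx":0,"dy":0,"dz":0.0005,"rx":0,"ry":0,"rz":0,"fingers":1},{"dx":0,"dy":0,"dz":0.0005,"rx":0,"ry":0,"rz":0,"fingers":1},{"dx":0,"dy":0,"dz":0.0005,"rx":0,"ry":0,"rz":0,"fingers":1},{"dx":0,"dy":0,"dz":0.0005,"rx":0,"ry":0,"rz":0,"fingers":1},{"dx":0,"dy":0,"dz":0,"rx":0,"ry":0,"rz":0,"fingers":1},{"dx":0,"dy":0,"dz":0,"rx":0,"ry":0,"rz":0,"fingers":1},{"dx":0,"dy":0,"dz":0,"rx":0,"ry":0,"rz":0,"fingers":1},{"dx":0,"dy":0,"dz":0,"rx":0,"ry":0,"rz":0,"fingers":1}]'
```

```text
time_s: 10.05
ee_pos: [0.471, -0.2386, 0.0592]
eef_rot: [0.0, 1.0, 0.0, 0.0]
ft_force: [-0.4, -0.1, -0.1]
grip_width: 0.0106
finger_force: 78.2
```

```bash
python3 -m crank '[{"dx":0,"dy":0,"dz":0.0005,"rx":0,"ry":0,"rz":0,"fingers":1},{"dx":0,"dy":0,"dz":0.0005,"rx":0,"ry":0,"rz":0,"fingers":1},{"dx":0,"dy":0,"dz":0,"rx":0,"ry":0,"rz":0,"fingers":1},{"dx":0,"dy":0,"dz":0,"rx":0,"ry":0,"rz":0,"fingers":1},{"dx":0,"dy":0,"dz":0,"rx":0,"ry":0,"rz":0,"fingers":1},{"dx":0,"dy":0,"dz":0,"rx":0,"ry":0,"rz":0,"fingers":1},{"dx":0,"dy":0,"dz":0,"rx":0,"ry":0,"rz":0,"fingers":1},{"dx":0,"dy":0,"dz":0,"rx":0,"ry":0,"rz":0,"fingers":1}]'
```

```text
time_s: 10.85
ee_pos: [0.471, -0.2385, 0.0582]
eef_rot: [0.0, 1.0, 0.0, 0.0]
ft_force: [0.8, -0.2, -0.7]
grip_width: 0.0106
finger_force: 78.2
```

```bash
python3 -m crank '[{"dx":0,"dy":0,"dz":0.0005,"rx":0,"ry":0,"rz":0,"fingers":1},{"dx":0,"dy":0,"dz":0.0005,"rx":0,"ry":0,"rz":0,"fingers":1},{"dx":0,"dy":0,"dz":0,"rx":0,"ry":0,"rz":0,"fingers":1},{"dx":0,"dy":0,"dz":0,"rx":0,"ry":0,"rz":0,"fingers":1},{"dx":0,"dy":0,"dz":0,"rx":0,"ry":0,"rz":0,"fingers":1},{"dx":0,"dy":0,"dz":0,"rx":0,"ry":0,"rz":0,"fingers":1},{"dx":0,"dy":0,"dz":0,"rx":0,"ry":0,"rz":0,"fingers":1},{"dx":0,"dy":0,"dz":0,"rx":0,"ry":0,"rz":0,"fingers":1}]'
```

```text
time_s: 11.65
ee_pos: [0.4711, -0.2386, 0.0573]
eef_rot: [0.0, 1.0, -0.0, 0.0]
ft_force: [-0.1, -0.3, 1.4]
grip_width: 0.0105
finger_force: 78.4
```

```bash
python3 -m crank '[{"dx":0,"dy":0,"dz":0.0005,"rx":0,"ry":0,"rz":0,"fingers":1},{"dx":0,"dy":0,"dz":0.0005,"rx":0,"ry":0,"rz":0,"fingers":1},{"dx":0,"dy":0,"dz":0,"rx":0,"ry":0,"rz":0,"fingers":1},{"dx":0,"dy":0,"dz":0,"rx":0,"ry":0,"rz":0,"fingers":1},{"dx":0,"dy":0,"dz":0,"rx":0,"ry":0,"rz":0,"fingers":1},{"dx":0,"dy":0,"dz":0,"rx":0,"ry":0,"rz":0,"fingers":1},{"dx":0,"dy":0,"dz":0,"rx":0,"ry":0,"rz":0,"fingers":1},{"dx":0,"dy":0,"dz":0,"rx":0,"ry":0,"rz":0,"fingers":1}]'; python3 -c "
from h import *
go(.471,-.2385,.0575)"
```

```text
time_s: 12.45
ee_pos: [0.4715, -0.2389, 0.057]
eef_rot: [0.0, 1.0, -0.0, 0.001]
ft_force: [-2.1, 0.8, 5.5]
grip_width: 0.0106
finger_force: 79.2
pos mm [ 471.5 -238.9   57. ] toolx yaw 179.94 tilt [ 0.0014 -0.0002] d_tool mm [ 0.5  0.4 -0.5] F [-2.11  0.81  5.45] w 10.6 j [ 0.07  0.43  0.39  2.01 -0.24  0.74  2.18] t 12.45
```

Contact is at TCP z≈57.2 mm, so the hub top is at about 41.7 mm. I'll rise to 1 mm above contact and start pushing in.

```bash
python3 -m crank '[{"dx":0,"dy":0,"dz":-0.001,"rx":0,"ry":0,"rz":0,"fingers":1},{"dx":0,"dy":0,"dz":-0.001,"rx":0,"ry":0,"rz":0,"fingers":1},{"dx":-0.002,"dy":0,"dz":0,"rx":0,"ry":0,"rz":0,"fingers":1},{"dx":-0.002,"dy":0,"dz":0,"rx":0,"ry":0,"rz":0,"fingers":1},{"dx":-0.002,"dy":0,"dz":0,"rx":0,"ry":0,"rz":0,"fingers":1},{"dx":-0.001,"dy":0,"dz":0,"rx":0,"ry":0,"rz":0,"fingers":1},{"dx":0,"dy":0,"dz":0,"rx":0,"ry":0,"rz":0,"fingers":1},{"dx":0,"dy":0,"dz":0,"rx":0,"ry":0,"rz":0,"fingers":1}]'; python3 -c "
from h import *
go(.496,-.2385,.0582)"
```

```text
time_s: 13.25
ee_pos: [0.4779, -0.2386, 0.0582]
eef_rot: [0.0, 1.0, 0.0, -0.0]
ft_force: [0.0, 1.0, -0.7]
grip_width: 0.0104
finger_force: 78.3
pos mm [ 477.9 -238.6   58.2] toolx yaw 179.96 tilt [-0.0002  0.0001] d_tool mm [-18.1   0.1  -0. ] F [ 0.01  1.01 -0.67] w 10.4 j [ 0.07  0.44  0.39  1.99 -0.24  0.75  2.17] t 13.25
```

```bash
python3 -m crank '[{"dx":-0.001,"dy":0,"dz":0,"rx":0,"ry":0,"rz":0,"fingers":1},{"dx":-0.001,"dy":0,"dz":0,"rx":0,"ry":0,"rz":0,"fingers":1},{"dx":-0.001,"dy":0,"dz":0,"rx":0,"ry":0,"rz":0,"fingers":1},{"dx":0,"dy":0,"dz":0,"rx":0,"ry":0,"rz":0,"fingers":1},{"dx":0,"dy":0,"dz":0,"rx":0,"ry":0,"rz":0,"fingers":1},{"dx":0,"dy":0,"dz":0,"rx":0,"ry":0,"rz":0,"fingers":1},{"dx":0,"dy":0,"dz":0,"rx":0,"ry":0,"rz":0,"fingers":1},{"dx":0,"dy":0,"dz":0,"rx":0,"ry":0,"rz":0,"fingers":1}]'
```

```text
time_s: 14.05
ee_pos: [0.4807, -0.2387, 0.0582]
eef_rot: [0.0, 1.0, -0.0, -0.0]
ft_force: [-1.7, -1.7, -0.6]
grip_width: 0.0105
finger_force: 78.1
```

```bash
python3 -m crank '[{"dx":-0.001,"dy":0,"dz":0,"rx":0,"ry":0,"rz":0,"fingers":1},{"dx":-0.001,"dy":0,"dz":0,"rx":0,"ry":0,"rz":0,"fingers":1},{"dx":0,"dy":0,"dz":0,"rx":0,"ry":0,"rz":0,"fingers":1},{"dx":0,"dy":0,"dz":0,"rx":0,"ry":0,"rz":0,"fingers":1},{"dx":0,"dy":0,"dz":0,"rx":0,"ry":0,"rz":0,"fingers":1},{"dx":0,"dy":0,"dz":0,"rx":0,"ry":0,"rz":0,"fingers":1},{"dx":0,"dy":0,"dz":0,"rx":0,"ry":0,"rz":0,"fingers":1},{"dx":0,"dy":0,"dz":0,"rx":0,"ry":0,"rz":0,"fingers":1}]'
```

```text
time_s: 14.85
ee_pos: [0.4821, -0.2387, 0.0579]
eef_rot: [0.001, 1.0, 0.0, -0.001]
ft_force: [-4.5, -2.6, -1.2]
grip_width: 0.01
finger_force: 78.1
```

Resistance has begun, with a slight side force toward -y. I'll shift 0.5 mm that way and go on.

```bash
python3 -m crank '[{"dx":0,"dy":-0.0005,"dz":0,"rx":0,"ry":0,"rz":0,"fingers":1},{"dx":-0.001,"dy":0,"dz":0,"rx":0,"ry":0,"rz":0,"fingers":1},{"dx":-0.0005,"dy":0,"dz":0,"rx":0,"ry":0,"rz":0,"fingers":1},{"dx":0,"dy":0,"dz":0,"rx":0,"ry":0,"rz":0,"fingers":1},{"dx":0,"dy":0,"dz":0,"rx":0,"ry":0,"rz":0,"fingers":1},{"dx":0,"dy":0,"dz":0,"rx":0,"ry":0,"rz":0,"fingers":1},{"dx":0,"dy":0,"dz":0,"rx":0,"ry":0,"rz":0,"fingers":1},{"dx":0,"dy":0,"dz":0,"rx":0,"ry":0,"rz":0,"fingers":1}]'; python3 -c "
from h import *
go(.494,-.239,.0582)"
```

```text
time_s: 15.65
ee_pos: [0.483, -0.2389, 0.0578]
eef_rot: [0.0, 1.0, 0.0, -0.001]
ft_force: [-6.1, -0.8, -0.7]
grip_width: 0.0105
finger_force: 78.1
pos mm [ 483.  -238.9   57.8] toolx yaw 179.95 tilt [-0.0028  0.0009] d_tool mm [-11.   -0.1  -0.5] F [-6.08 -0.77 -0.73] w 10.5 j [ 0.07  0.45  0.39  1.98 -0.24  0.76  2.17] t 15.65
```

```bash
python3 -m crank '[{"dx":-0.0005,"dy":0,"dz":0,"rx":0,"ry":0,"rz":0,"fingers":1},{"dx":-0.0005,"dy":0,"dz":0,"rx":0,"ry":0,"rz":0,"fingers":1},{"dx":-0.0005,"dy":0,"dz":0,"rx":0,"ry":0,"rz":0,"fingers":1},{"dx":0,"dy":0,"dz":0,"rx":0,"ry":0,"rz":0,"fingers":1},{"dx":0,"dy":0,"dz":0,"rx":0,"ry":0,"rz":0,"fingers":1},{"dx":0,"dy":0,"dz":0,"rx":0,"ry":0,"rz":0,"fingers":1},{"dx":0,"dy":0,"dz":0,"rx":0,"ry":0,"rz":0,"fingers":1},{"dx":0,"dy":0,"dz":0,"rx":0,"ry":0,"rz":0,"fingers":1}]'; python3 -c "
from h import *
go(.494,-.239,.0582)"
```

```text
time_s: 16.45
ee_pos: [0.4842, -0.2389, 0.0577]
eef_rot: [0.0, 1.0, 0.001, -0.002]
ft_force: [-5.6, -2.2, -1.5]
grip_width: 0.0103
finger_force: 78.2
pos mm [ 484.2 -238.9   57.7] toolx yaw 179.95 tilt [-0.0033  0.0011] d_tool mm [-9.8 -0.1 -0.6] F [-5.65 -2.16 -1.51] w 10.3 j [ 0.07  0.45  0.39  1.98 -0.24  0.76  2.17] t 16.45
```

```bash
python3 -m crank '[{"dx":-0.0005,"dy":-0.0003,"dz":-0.0003,"rx":0,"ry":0,"rz":0,"fingers":1},{"dx":-0.0005,"dy":0,"dz":0,"rx":0,"ry":0,"rz":0,"fingers":1},{"dx":-0.0005,"dy":0,"dz":0,"rx":0,"ry":0,"rz":0,"fingers":1},{"dx":-0.0005,"dy":0,"dz":0,"rx":0,"ry":0,"rz":0,"fingers":1},{"dx":0,"dy":0,"dz":0,"rx":0,"ry":0,"rz":0,"fingers":1},{"dx":0,"dy":0,"dz":0,"rx":0,"ry":0,"rz":0,"fingers":1},{"dx":0,"dy":0,"dz":0,"rx":0,"ry":0,"rz":0,"fingers":1},{"dx":0,"dy":0,"dz":0,"rx":0,"ry":0,"rz":0,"fingers":1}]'; python3 -c "
from h import *
go(.494,-.239,.0582)"
```

```text
time_s: 17.25
ee_pos: [0.4865, -0.239, 0.058]
eef_rot: [0.0, 1.0, 0.001, -0.001]
ft_force: [-5.1, -2.4, -0.9]
grip_width: 0.0106
finger_force: 78.2
pos mm [ 486.5 -239.    58. ] toolx yaw 179.96 tilt [-0.0029  0.0012] d_tool mm [-7.5 -0.  -0.2] F [-5.06 -2.41 -0.93] w 10.6 j [ 0.07  0.45  0.39  1.97 -0.24  0.76  2.16] t 17.25
```

```bash
python3 -m crank '[{"dx":-0.0005,"dy":-0.0004,"dz":0,"rx":0,"ry":0,"rz":0,"fingers":1},{"dx":-0.0005,"dy":0,"dz":0,"rx":0,"ry":0,"rz":0,"fingers":1},{"dx":-0.0005,"dy":0,"dz":0,"rx":0,"ry":0,"rz":0,"fingers":1},{"dx":-0.0005,"dy":0,"dz":0,"rx":0,"ry":0,"rz":0,"fingers":1},{"dx":0,"dy":0,"dz":0,"rx":0,"ry":0,"rz":0,"fingers":1},{"dx":0,"dy":0,"dz":0,"rx":0,"ry":0,"rz":0,"fingers":1},{"dx":0,"dy":0,"dz":0,"rx":0,"ry":0,"rz":0,"fingers":1},{"dx":0,"dy":0,"dz":0,"rx":0,"ry":0,"rz":0,"fingers":1}]'; python3 -c "
from h import *
go(.494,-.239,.0582)"
```

```text
time_s: 18.05
ee_pos: [0.4928, -0.2395, 0.0593]
eef_rot: [-0.0, 1.0, -0.0, 0.003]
ft_force: [5.0, -0.5, -2.5]
grip_width: 0.0106
finger_force: 77.9
pos mm [ 492.8 -239.5   59.3] toolx yaw -179.98 tilt [ 0.0051 -0.0008] d_tool mm [-1.2  0.5  1.1] F [ 4.97 -0.49 -2.47] w 10.6 j [ 0.07  0.46  0.38  1.96 -0.24  0.76  2.16] t 18.05
```

It snapped in and is now pulling the tool forward (fx +5 N). I'll follow it to the hard stop.

```bash
python3 -m crank '[{"dx":-0.0005,"dy":0,"dz":0,"rx":0,"ry":0,"rz":0,"fingers":1},{"dx":-0.0005,"dy":0,"dz":0,"rx":0,"ry":0,"rz":0,"fingers":1},{"dx":-0.0005,"dy":0,"dz":0,"rx":0,"ry":0,"rz":0,"fingers":1},{"dx":-0.0005,"dy":0,"dz":0,"rx":0,"ry":0,"rz":0,"fingers":1},{"dx":0,"dy":0,"dz":0,"rx":0,"ry":0,"rz":0,"fingers":1},{"dx":0,"dy":0,"dz":0,"rx":0,"ry":0,"rz":0,"fingers":1},{"dx":0,"dy":0,"dz":0,"rx":0,"ry":0,"rz":0,"fingers":1},{"dx":0,"dy":0,"dz":0,"rx":0,"ry":0,"rz":0,"fingers":1}]'; python3 -c "
from h import *
go(.494,-.239,.0582)"
```

```text
time_s: 18.85
ee_pos: [0.4925, -0.2397, 0.0587]
eef_rot: [0.0, 1.0, 0.0, 0.001]
ft_force: [4.8, 0.2, 0.0]
grip_width: 0.0104
finger_force: 78.3
pos mm [ 492.5 -239.7   58.7] toolx yaw 179.96 tilt [0.001  0.0001] d_tool mm [-1.5  0.7  0.5] F [4.8  0.18 0.04] w 10.4 j [ 0.07  0.46  0.38  1.96 -0.24  0.76  2.16] t 18.85
```

```bash
python3 -m crank '[{"dx":-0.0005,"dy":0,"dz":0,"rx":0,"ry":0,"rz":0,"fingers":1},{"dx":-0.0005,"dy":0,"dz":0,"rx":0,"ry":0,"rz":0,"fingers":1},{"dx":-0.0005,"dy":0,"dz":0,"rx":0,"ry":0,"rz":0,"fingers":1},{"dx":0,"dy":0,"dz":0,"rx":0,"ry":0,"rz":0,"fingers":1},{"dx":0,"dy":0,"dz":0,"rx":0,"ry":0,"rz":0,"fingers":1},{"dx":0,"dy":0,"dz":0,"rx":0,"ry":0,"rz":0,"fingers":1},{"dx":0,"dy":0,"dz":0,"rx":0,"ry":0,"rz":0,"fingers":1},{"dx":0,"dy":0,"dz":0,"rx":0,"ry":0,"rz":0,"fingers":1}]'; python3 -c "
from h import *
go(.494,-.239,.0582)"
```

```text
time_s: 19.65
ee_pos: [0.4929, -0.2397, 0.0583]
eef_rot: [0.0, 1.0, 0.0, -0.001]
ft_force: [1.5, 1.4, -0.3]
grip_width: 0.0102
finger_force: 78.2
pos mm [ 492.9 -239.7   58.3] toolx yaw 179.95 tilt [-0.001   0.0004] d_tool mm [-1.1  0.7  0.1] F [ 1.47  1.42 -0.28] w 10.2 j [ 0.07  0.46  0.38  1.96 -0.24  0.77  2.16] t 19.65
```

```bash
python3 -m crank '[{"dx":-0.0005,"dy":0,"dz":0,"rx":0,"ry":0,"rz":0,"fingers":1},{"dx":-0.0005,"dy":0.0003,"dz":0,"rx":0,"ry":0,"rz":0,"fingers":1},{"dx":0,"dy":0,"dz":0,"rx":0,"ry":0,"rz":0,"fingers":1},{"dx":0,"dy":0,"dz":0,"rx":0,"ry":0,"rz":0,"fingers":1},{"dx":0,"dy":0,"dz":0,"rx":0,"ry":0,"rz":0,"fingers":1},{"dx":0,"dy":0,"dz":0,"rx":0,"ry":0,"rz":0,"fingers":1},{"dx":0,"dy":0,"dz":0,"rx":0,"ry":0,"rz":0,"fingers":1},{"dx":0,"dy":0,"dz":0,"rx":0,"ry":0,"rz":0,"fingers":1}]'; python3 -c "
from h import *
go(.494,-.239,.0582)"
```

```text
time_s: 20.45
ee_pos: [0.4944, -0.2396, 0.0585]
eef_rot: [0.0, 1.0, 0.0, -0.0]
ft_force: [1.2, 1.4, -1.1]
grip_width: 0.0105
finger_force: 78.2
pos mm [ 494.4 -239.6   58.5] toolx yaw 179.95 tilt [-0.0001  0.    ] d_tool mm [0.4 0.6 0.3] F [ 1.16  1.37 -1.08] w 10.5 j [ 0.07  0.46  0.38  1.96 -0.24  0.77  2.16] t 20.45
```

```bash
python3 -m crank '[{"dx":-0.0005,"dy":0,"dz":0,"rx":0,"ry":0,"rz":0,"fingers":1},{"dx":-0.0005,"dy":0.0003,"dz":0,"rx":0,"ry":0,"rz":0,"fingers":1},{"dx":0,"dy":0,"dz":0,"rx":0,"ry":0,"rz":0,"fingers":1},{"dx":0,"dy":0,"dz":0,"rx":0,"ry":0,"rz":0,"fingers":1},{"dx":0,"dy":0,"dz":0,"rx":0,"ry":0,"rz":0,"fingers":1},{"dx":0,"dy":0,"dz":0,"rx":0,"ry":0,"rz":0,"fingers":1},{"dx":0,"dy":0,"dz":0,"rx":0,"ry":0,"rz":0,"fingers":1},{"dx":0,"dy":0,"dz":0,"rx":0,"ry":0,"rz":0,"fingers":1}]'; python3 -c "
from h import *
go(.494,-.239,.0582)"
```

```text
time_s: 21.25
ee_pos: [0.4955, -0.2392, 0.0585]
eef_rot: [0.0, 1.0, 0.0, 0.0]
ft_force: [-0.0, 0.3, -0.7]
grip_width: 0.0103
finger_force: 78.3
pos mm [ 495.5 -239.2   58.5] toolx yaw 179.96 tilt [0.     0.0001] d_tool mm [1.5 0.2 0.3] F [-0.01  0.28 -0.72] w 10.3 j [ 0.07  0.46  0.38  1.96 -0.24  0.77  2.16] t 21.25
```

```bash
python3 -m crank '[{"dx":-0.0005,"dy":0,"dz":0,"rx":0,"ry":0,"rz":0,"fingers":1},{"dx":-0.0005,"dy":0,"dz":0,"rx":0,"ry":0,"rz":0,"fingers":1},{"dx":0,"dy":0,"dz":0,"rx":0,"ry":0,"rz":0,"fingers":1},{"dx":0,"dy":0,"dz":0,"rx":0,"ry":0,"rz":0,"fingers":1},{"dx":0,"dy":0,"dz":0,"rx":0,"ry":0,"rz":0,"fingers":1},{"dx":0,"dy":0,"dz":0,"rx":0,"ry":0,"rz":0,"fingers":1},{"dx":0,"dy":0,"dz":0,"rx":0,"ry":0,"rz":0,"fingers":1},{"dx":0,"dy":0,"dz":0,"rx":0,"ry":0,"rz":0,"fingers":1}]'; python3 -c "
from h import *
go(.494,-.239,.0582)"
```

```text
time_s: 22.05
ee_pos: [0.496, -0.2391, 0.0584]
eef_rot: [0.0, 1.0, 0.0, -0.0]
ft_force: [-2.3, -0.1, -0.6]
grip_width: 0.0104
finger_force: 78.2
pos mm [ 496.  -239.1   58.4] toolx yaw 179.95 tilt [-0.0008  0.0004] d_tool mm [2.  0.1 0.2] F [-2.28 -0.11 -0.63] w 10.4 j [ 0.07  0.47  0.38  1.95 -0.24  0.77  2.16] t 22.05
```

```bash
python3 -m crank '[{"dx":-0.0005,"dy":0,"dz":0,"rx":0,"ry":0,"rz":0,"fingers":1},{"dx":-0.0005,"dy":0,"dz":0,"rx":0,"ry":0,"rz":0,"fingers":1},{"dx":0,"dy":0,"dz":0,"rx":0,"ry":0,"rz":0,"fingers":1},{"dx":0,"dy":0,"dz":0,"rx":0,"ry":0,"rz":0,"fingers":1},{"dx":0,"dy":0,"dz":0,"rx":0,"ry":0,"rz":0,"fingers":1},{"dx":0,"dy":0,"dz":0,"rx":0,"ry":0,"rz":0,"fingers":1},{"dx":0,"dy":0,"dz":0,"rx":0,"ry":0,"rz":0,"fingers":1},{"dx":0,"dy":0,"dz":0,"rx":0,"ry":0,"rz":0,"fingers":1}]'; python3 -c "
from h import *
go(.494,-.239,.0582)"
```

```text
time_s: 22.85
ee_pos: [0.4961, -0.2391, 0.0582]
eef_rot: [0.001, 1.0, 0.0, -0.001]
ft_force: [-4.9, -0.1, 0.3]
grip_width: 0.0102
finger_force: 78.3
pos mm [ 496.1 -239.1   58.2] toolx yaw 179.94 tilt [-0.0025  0.0008] d_tool mm [ 2.1  0.1 -0. ] F [-4.91 -0.05  0.27] w 10.2 j [ 0.07  0.47  0.38  1.95 -0.24  0.77  2.16] t 22.85
```

Hard stop at x=496.1 mm, as predicted. I'll relax the push, lower onto the hub and open.

```bash
python3 -m crank '[{"dx":0.0008,"dy":0,"dz":0.0005,"rx":0,"ry":0,"rz":0,"fingers":1},{"dx":0.0008,"dy":0,"dz":0.0004,"rx":0,"ry":0,"rz":0,"fingers":1},{"dx":0,"dy":0,"dz":0,"rx":0,"ry":0,"rz":0,"fingers":1},{"dx":0,"dy":0,"dz":0,"rx":0,"ry":0,"rz":0,"fingers":0.6},{"dx":0,"dy":0,"dz":0,"rx":0,"ry":0,"rz":0,"fingers":0.6},{"dx":0,"dy":0,"dz":0,"rx":0,"ry":0,"rz":0,"fingers":0.6},{"dx":0,"dy":0,"dz":0,"rx":0,"ry":0,"rz":0,"fingers":0.6},{"dx":0,"dy":0,"dz":0,"rx":0,"ry":0,"rz":0,"fingers":0.6}]'; python3 -m crank '[{"dx":0,"dy":0,"dz":-0.01,"rx":0,"ry":0,"rz":0,"fingers":0.6},{"dx":0,"dy":0,"dz":-0.02,"rx":0,"ry":0,"rz":0,"fingers":0.6},{"dx":0,"dy":0,"dz":-0.03,"rx":0,"ry":0,"rz":0,"fingers":0.6},{"dx":0,"dy":0,"dz":-0.04,"rx":0,"ry":0,"rz":0,"fingers":0.6},{"dx":0,"dy":0.03,"dz":-0.03,"rx":0,"ry":0,"rz":0,"fingers":0.6},{"dx":0,"dy":0.04,"dz":0,"rx":0,"ry":0,"rz":0,"fingers":0.6},{"dx":0,"dy":0.04,"dz":0,"rx":0,"ry":0,"rz":0,"fingers":0.6},{"dx":0,"dy":0.04,"dz":0,"rx":0,"ry":0,"rz":0,"fingers":0.6}]'
python3 -m crank '[{"dx":0,"dy":0.04,"dz":0,"rx":0,"ry":0,"rz":0,"fingers":0.6},{"dx":0,"dy":0.04,"dz":0,"rx":0,"ry":0,"rz":0,"fingers":0.6},{"dx":0,"dy":0.02,"dz":0,"rx":0,"ry":0,"rz":0,"fingers":0.6},{"dx":0,"dy":0,"dz":0,"rx":0,"ry":0,"rz":0,"fingers":0.6},{"dx":0,"dy":0,"dz":0,"rx":0,"ry":0,"rz":0,"fingers":0.6},{"dx":0,"dy":0,"dz":0,"rx":0,"ry":0,"rz":0,"fingers":0.6},{"dx":0,"dy":0,"dz":0,"rx":0,"ry":0,"rz":0,"fingers":0.6},{"dx":0,"dy":0,"dz":0,"rx":0,"ry":0,"rz":0,"fingers":0.6}]'
python3 - <<'E'
from h import *
t,D=ctrl.camera("top"); s,_=ctrl.camera("scene"); Z=cloud("top",D)[...,2]
c=lambda p,u,v:cv2.resize(p[v-25:v+25,u-32:u+32],(384,300),interpolation=cv2.INTER_CUBIC)
cv2.imwrite("pics/end.png",np.hstack([c(t,421,222),c(s,425,176)]))
q=np.zeros(Z.shape,bool); q[223:245,410:440]=1; q&=(Z>.06)&(Z<.08); v,u=np.nonzero(q); print("tab",q.sum(),plane("top",u.mean(),v.mean(),.070), ctrl.get_state()["time_s"])
E
```

```text
time_s: 23.65
ee_pos: [0.4963, -0.2392, 0.0578]
eef_rot: [0.0, 1.0, -0.0, 0.0]
ft_force: [-0.4, -0.2, -0.4]
grip_width: 0.0344
finger_force: 0.0
time_s: 24.45
ee_pos: [0.4961, -0.0879, 0.1889]
eef_rot: [0.001, 1.0, 0.0, 0.001]
ft_force: [1.5, -0.5, -0.0]
grip_width: 0.0342
finger_force: 0.0
time_s: 25.25
ee_pos: [0.4961, 0.0095, 0.1877]
eef_rot: [0.002, 1.0, -0.0, 0.0]
ft_force: [0.7, 0.2, 0.3]
grip_width: 0.0342
finger_force: 0.0
tab 35 [ 0.49588762 -0.23733681  0.07      ] 25.35
```

View pics/end.png

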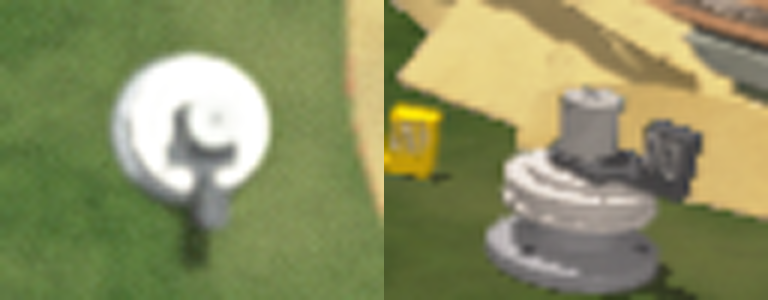

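The clip sits level in the groove. Its tab is at x=0.4959, 38 mm behind the axis against the nominal 37, and the gripper is clear.

```bash
python3 -c "
from station import ctrl
print(ctrl.finish_job())"
```

```text
the job is handed in; nothing more can be done
None
```

The clip snapped into the shaft groove and is seated against the hard stop, released and handed in at about 25 s; the highest force read at the wrist was about 6 N, and the hand-in gave no verdict back.

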